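Show the next tray at the counter showcase

TASK

A customer at the kitchenware counter has finished with the wooden spoons and now wants to see the coconut-shell bowls: push the spoon tray fully home, and with a fingertip hooked behind its front lip draw the tray that holds the two bowls out as far as it goes. Do not pinch the tray fronts or lift any goods; leave the brush tray shut and the other things on the counter where they stand.

Things in the scene. Friction and masses are not known exactly. Their poses are not given: they have to be found in the camera images.
- case: fixed wooden counter showcase 266 (x) x 490 (y) x 111 mm, three like pull-out trays side by side, middles at y = -160, 0, +160 mm of its frame; which is where varies. Origin: centre of its underside, on the table; trays come out along its -x. A glass top, 109 mm high (edge strip 111), covers all behind x = -71 mm; in front of that the trays are open above and the partitions are 70 mm high
- tray_spoons (a joint): how far the tray of wooden spoons stands out, m: 0 = fully home, 0.13 = out at its stop, moving along the case's -x. A sheet-steel tray 142 mm wide with a wooden front, 0.5 to 0.9 kg, on plain runners that keep it where it is left: about 2.5 N of drag, hard stops at both ends
- tray_bowls (a joint): the same for the tray that holds the two coconut-shell bowls
- tray_brushes (a joint): the same for the tray that holds the two scrubbing brushes
- spoons_lip (a point): moves with the spoon tray: top of its front lip, inner side, mid-width, 92 mm above the table; axes as the case's. The tray's wooden front is outside the lip: its flat outer face is 19 mm further out than this point, 155 mm wide, from 18 to 85 mm above the table, 12 mm thick
- bowls_lip (a point): the same point on the bowl tray. The lip is the upright steel front wall, 142 mm wide, with an 8 mm rolled top edge; the tray's floor behind it is 34 mm above the table. With the tray home 60 mm is free behind the lip before the glass's edge strip (more as it comes out), and no bowl lies within 55 mm behind the lip
- brushes_lip (a point): the same point on the brush tray
- lip_spoons: the steel front lip of the tray of wooden spoons as a part, 142 mm wide, 8 mm thick at its rolled top; origin: mid-width, in the plane of its inner edge, 30 mm above the table, 62 mm below its top
- fascia_spoons: the wooden front of the tray of wooden spoons as a part; same origin as the lip, its outer face 19 mm in front of that
- lip_bowls: the steel front lip of the tray of coconut-shell bowls as a part, 142 mm wide, 8 mm thick at its rolled top; origin: mid-width, in the plane of its inner edge, 30 mm above the table, 62 mm below its top
- fascia_bowls: the wooden front of the tray of coconut-shell bowls as a part; same origin as the lip, its outer face 19 mm in front of that
- bowl_a: small dark brown coconut-shell bowl, 72 mm across, 32 mm high, lying loose, open side up, in its tray; origin: centre of its underside
- bowl_b: small dark brown coconut-shell bowl, 72 mm across, 32 mm high, lying loose, open side up, in its tray; origin: centre of its underside
- spoon_a: pale flat wooden spoon, 160 mm long, 38 mm wide, 8 mm thick, lying loose along its tray; origin: middle of its underside
- spoon_b: pale flat wooden spoon, 160 mm long, 38 mm wide, 8 mm thick, lying loose along its tray; origin: middle of its underside
- brush_a: wooden scrubbing brush, 104 x 44 x 34 mm, white bristles up, lying loose along its tray; origin: centre of its underside
- brush_b: wooden scrubbing brush, 104 x 44 x 34 mm, white bristles up, lying loose along its tray; origin: centre of its underside
- bowl_spare: bystander: a bowl like those in the tray, standing on the rear of the glass top; origin: centre of its underside
- spice_jar: bystander: small turned wooden jar, 54 mm across, 64 mm high, on the rear of the glass top; origin: centre of its underside
- mug: bystander: white mug, 72 mm across, 75 mm high, on the table at the case's left (+y); origin: centre of its underside
- mortar: bystander: grey stone mortar, 130 mm across, 50 mm high, on the table at the case's right (-y); origin: centre of its underside
- calculator: bystander: desk calculator, 150 x 85 x 21 mm, on the table, left; origin: centre of its underside
- card_reader: bystander: grey card reader, 150 x 74 x 36 mm, on the table, right; origin: centre of its underside

How it is judged:
By the outcome, as a careful person would: the job done as asked, in the order asked, and still so for the second after the job is handed in, with the robot touching nothing.
It also fails if it takes over 40 s, if anything falls off the work surface, if the arm or the gripper's body presses on something with over 40 N, if the wrist force passes 120 N, or if a joint passes its speed limit or range.

ROBOT

A 7-joint arm with a two-finger parallel gripper is mounted at the origin on the work surface. World frame = base frame: x ahead of the robot, y to its left, z up, the work surface at z = 0. Lengths are in m, angles in degrees, forces in N, time in s.
With the tool pointing down it reaches from about 0.425 to 0.875 m from the base axis. Payload 4.7 kg.
Tool frame: the origin (TCP) lies at the very end of the fingers, on their centre line; the grasp point (between the pads) lies 19 mm behind it; z points along the fingers, y is the line along which they close (so a half turn about z gives the same grasp; the last joint's range is limited). The gripper opens to 87 mm and grips with 3 to 60 N. Pads are 19 mm wide; open, the fingers measure 117 mm over their backs; the gripper's body (75 mm by 190 mm) begins 51 mm behind the grasp point.
Start: joints at [-67.374, 18.392, -4.016, 83.108, 1.295, 78.541, -3.26], TCP at [0.242, 0.603, 0.192] pointing down, gripper open.
Joint ranges: [-163.93, 163.93], [-17.29, 119.83], [-79.2, 71.16], [3.27, 140.29], [-89.18, 269.18], [5.43, 117.66], [-154.24, 154.24]. Speed limits (degrees/s): [147.25, 147.25, 180, 180, 180, 180, 180].

INTERFACE

Orientations are given as [roll, pitch, yaw] about the fixed x, y, z axes, in that order (R = Rz(yaw) Ry(pitch) Rx(roll)).
In Python, from workcell import robot gives the robot as it stands. The module is installed in compiled form; this text tells all that it offers.
- The arm moves only by the shell command python3 -m inch 'ROWS' [FORCE]. ROWS is JSON, a list of rows, each an object of numbers: "wx", "wy", "wz": the turn, a rotation vector about the world's x, y, z each as a share of pi/2 rad, from -1 to 1; "tx", "ty", "tz": the shift along the world's x, y, z each as a share of 0.04 m, from -1 to 1; "jaw": the gripper command: -1 is shut, 1 is fully open, values between are in proportion. A call has 1 to 12 rows; each row shifts and turns the commanded pose from where the row before left it; what a row does not reach is not made up. A row lasts 1/8 s, in which the tool goes at most 62.5 mm and 10.7 degrees, less where a joint would pass 70% of its speed; a pose out of reach is approached as far as the arm can. A call with a number of a shift or a turn outside -1 to 1 is refused whole. A call with a gripper value outside its range is refused whole. The fingers move at their own pace and stop on an object; FORCE is the grip in N (left out, the last holds). Time passes only in rows, so rows that do not move let the fingers close. It gives the time, the measured TCP pose, the force, the opening and the grip force at its end, in the units of the state.
- robot.sense(): the state, without advancing time (a new reading comes with each control period).
- robot.get_image(name): name is "scene" or "top" or "wrist"; returns the picture (420x560x3 uint8, red, green, blue); there is no depth.
- robot.camera_info(name): a dict with "fx", "fy", "cx", "cy" (pixels), "R" (3x3) and "t" (3): a world point X has camera coordinates R X + t; the wrist camera has in their place "T_tool_cam" (4x4, takes a point from camera to tool coordinates, whose origin is the TCP and whose axes are the flange's). Camera axes: x right, y down, z forward; pixel columns grow to the right and rows downward; lengths in m; the calibration is good to about 2 mm. The wrist camera is an equidistant fisheye: a pixel r from the principal point sees the ray r / f radians off the axis. A picture is of the moment at which its call begins: read the wrist's pose just before it. camera_info takes no time and is no camera call.
- robot.sign_off(): hands the job in; it is judged then, once.
The state is a dict: "time": time; "q": joint angles; "joint_velocities": joint speeds; "joint_efforts": joint torques, N m; "eef_pos": TCP position; "ee_rot": TCP orientation; "wrist_force": force on the tool from outside, world axes, zero at the start; "torque": the same for the moment, N m; "finger_gap": opening from 0.0 (shut) to 1.0 (fully open); "finger_force": force on a finger pad.
Only numpy, scipy, OpenCV 4.12 (cv2) and the standard library are available. Lean on these libraries where they do the work, as an engineer would, in place of code of your own. Each camera call takes 0.05 s, during which the arm holds its last target. There are 200 camera calls.

## Working session

There is one attempt and no reset: what is moved stays moved. The work goes in short steps, Python scripts to look and compute and a shell command to move; the robot and the scene stay as the last step left them, time stands still between calls to the robot, and variables do not carry over. Pictures are saved under pics/ and viewed, at most 10 in all, crops included, and the job is handed in when it is done.

```bash
mkdir -p pics; python3 - <<'E'
from workcell import robot
import cv2
for n in("scene","top"):
    im=robot.get_image(n); cv2.imwrite(f"pics/{n}0.png",im[:,:,::-1])
    c=robot.camera_info(n); print(n,{k:(v if not hasattr(v,'round') else v.round(4).tolist() if hasattr(v,'tolist') else v) for k,v in c.items()})
s=robot.sense(); print(s)
E
```

```text
scene {'fx': 532.4849298531134, 'fy': 532.4849298531134, 'cx': 278.54418141685176, 'cy': 209.0165527210686, 'R': [[0.8704, 0.4919, -0.0208], [0.3442, -0.6383, -0.6886], [-0.352, 0.5922, -0.7249]], 't': [-0.4717, -0.1357, 1.9405]}
top {'fx': 382.4593613185995, 'fy': 382.4593613185995, 'cx': 283.7056279231397, 'cy': 211.18108060193651, 'R': [[-0.0185, -0.9996, -0.0202], [-0.9846, 0.0217, -0.1737], [0.1741, 0.0167, -0.9846]], 't': [0.0064, 0.564, 1.0616]}
{'time': 0.1, 'q': array([-67.37503386,  18.43520972,  -4.01601883,  83.16759429,
         1.29510327,  78.54127186,  -3.25924318]), 'joint_velocities': array([ 0.01711024, -0.06063515,  0.04113955, -0.22709363, -0.06112962,
        0.05032935, -0.07484378]), 'joint_efforts': array([ 2.97514425e-04, -4.92569125e+01, -4.05548662e-01, -3.13400674e+01,
       -6.42258092e-02,  3.94264364e-02,  6.52584913e-05]), 'eef_pos': array([0.24140987, 0.60291715, 0.19126928]), 'ee_rot': array([-1.79901164e+02,  5.40845780e-03,  1.58185866e+02]), 'wrist_force': array([ 0.27931635, -0.10437299, -0.7536793 ]), 'torque': array([0.00974408, 0.01344475, 0.02507253]), 'finger_force': 0.0, 'finger_gap': 0.9988503828076645}
```

View pics/scene0.png

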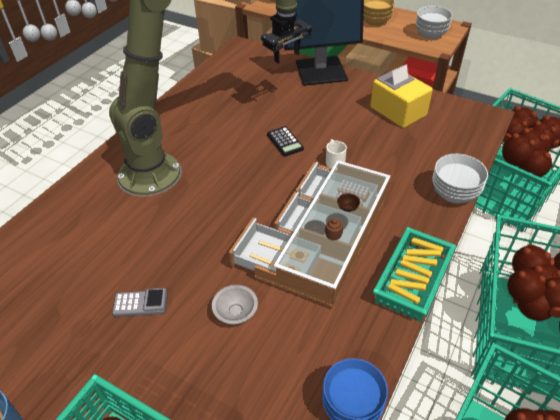

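View pics/top0.png

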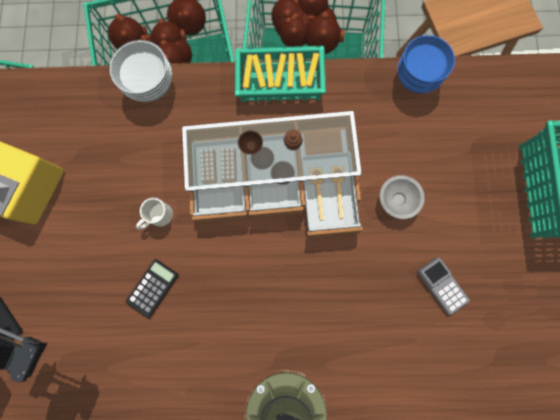

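The top view shows the brush tray on the left (+y), the bowl tray in the middle with its front near (275,210), and the spoon tray on the right, standing out with its front near (333,232). The case's white strip has corners near (184,126), (356,114), (358,160) and (187,188). I'll enlarge it to read edges.

```bash
python3 - <<'E'
import cv2
im=cv2.imread("pics/top0.png")[105:245,175:370]
cv2.imwrite("pics/crop.png",cv2.resize(im,None,fx=4,fy=4,interpolation=cv2.INTER_CUBIC))
E
```

```text
(no output)
```

View pics/crop.png

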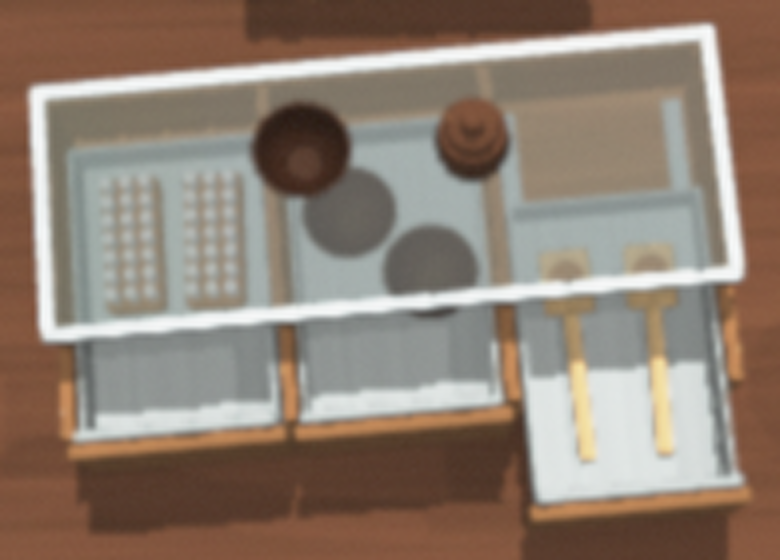

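```bash
cat > h.py <<'E'
import numpy as np
from workcell import robot
def ray(name,uv,z):
    c=robot.camera_info(name);R=np.array(c["R"]);t=np.array(c["t"])
    d=R.T@np.array([(uv[0]-c["cx"])/c["fx"],(uv[1]-c["cy"])/c["fy"],1]);o=-R.T@t
    return o+d*(z-o[2])/d[2]
def crop(u,v): return ((u+.5)/4-.5+175,(v+.5)/4-.5+105)
E
python3 - <<'E'
from h import *
np.set_printoptions(precision=4,suppress=True)
P=np.array([ray("top",crop(*p),.111)[:2] for p in [(28,88),(712,26),(745,280),(43,340)]])
M=np.array([(.133,.245),(.133,-.245),(-.071,-.245),(-.071,.245)])
A=P-P.mean(0);B=M-M.mean(0)
th=np.arctan2((B[:,0]*A[:,1]-B[:,1]*A[:,0]).sum(),(B*A).sum())
R=np.array([[np.cos(th),-np.sin(th)],[np.sin(th),np.cos(th)]]);o=P.mean(0)-R@M.mean(0)
print("case",o,np.degrees(th));print("res",P-(M@R.T+o))
f=lambda n,p,z:print(n,(q:=ray("top",crop(*p),z)[:2]),"case",R.T@(q-o))
for n,p,z in [("sp lip L",(535,500),.092),("sp lip R",(742,482),.092),("sp fasc L",(530,518),.085),("sp fasc R",(748,500),.085),
 ("bo lip L",(300,418),.092),("bo lip R",(505,403),.092),("bo fasc L",(295,437),.085),("bo fasc R",(512,418),.085),("br fL",(70,457),.085),("br fR",(284,440),.085),
 ("bowl1 ",(350,210),.06),("bowl2",(432,270),.06)]: f(n,p,z)
for n,x,y in [("bowls lip home",-.131,0),("spoon lip home",-.131,-.16),("fascia spoon out face home",-.15,-.16)]: print(n,R@[x,y]+o)
print("dir -x",R@[-1,0])
E
```

```text
case [0.6983 0.0273] 3.8904624881575622
res [[-0.0085  0.0015]
 [-0.008  -0.0007]
 [ 0.0073 -0.0003]
 [ 0.0092 -0.0004]]
sp lip L [ 0.5032 -0.073 ] case [-0.2015 -0.0869]
sp lip R [ 0.5127 -0.2162] case [-0.2017 -0.2303]
sp fasc L [ 0.4916 -0.0695] case [-0.2128 -0.0826]
sp fasc R [ 0.5009 -0.2209] case [-0.2137 -0.2343]
bo lip L [0.5644 0.0895] case [-0.1294  0.0712]
bo lip R [ 0.5719 -0.0541] case [-0.1317 -0.0726]
bo fasc L [0.5522 0.0939] case [-0.1413  0.0763]
bo fasc R [ 0.5624 -0.0589] case [-0.1415 -0.0768]
br fL [0.5414 0.2525] case [-0.1413  0.2353]
br fR [0.5502 0.1016] case [-0.1427  0.0842]
bowl1  [0.7256 0.0555] case [0.0292 0.0263]
bowl2 [ 0.6784 -0.0042] case [-0.022  -0.0301]
bowls lip home [0.5676 0.0184]
spoon lip home [ 0.5785 -0.1412]
fascia spoon out face home [ 0.5595 -0.1425]
dir -x [-0.9977 -0.0678]
```

The strip front edge, fascia faces and lips agree once I shift the case by 8.5 mm. Positions in the world frame:
- **Bowl lip:** inner edge at about (0.576, 0.019), tray home.
- **Spoon tray:** front face at about (0.496, -0.145), about 72 mm out.
- **Case yaw:** 3.9°.

Next I move the shut gripper to stand in front of the spoon tray.

```bash
python3 -m inch '[{"tx":0.75,"ty":-0.9,"wz":0.096,"jaw":-1},{"tx":0.75,"ty":-0.9,"wz":0.096,"jaw":-1},{"tx":0.75,"ty":-0.9,"wz":0.096,"jaw":-1},{"tx":0.75,"ty":-0.9,"jaw":-1},{"tx":0.75,"ty":-0.9,"jaw":-1},{"tx":0.75,"ty":-0.9,"jaw":-1},{"tx":0.75,"ty":-0.9,"jaw":-1},{"ty":-1,"jaw":-1},{"ty":-1,"jaw":-1},{"ty":-1,"jaw":-1},{"ty":-1,"jaw":-1},{"ty":-1,"jaw":-1}]' 10
```

```text
$[0]: bad value
```

```bash
python3 -m inch '[{"wx":0,"wy":0,"wz":0.096,"tx":0.75,"ty":-0.9,"tz":0,"jaw":-1},{"wx":0,"wy":0,"wz":0.096,"tx":0.75,"ty":-0.9,"tz":0,"jaw":-1},{"wx":0,"wy":0,"wz":0.096,"tx":0.75,"ty":-0.9,"tz":0,"jaw":-1},{"wx":0,"wy":0,"wz":0,"tx":0.75,"ty":-0.9,"tz":0,"jaw":-1},{"wx":0,"wy":0,"wz":0,"tx":0.75,"ty":-0.9,"tz":0,"jaw":-1},{"wx":0,"wy":0,"wz":0,"tx":0.75,"ty":-0.9,"tz":0,"jaw":-1},{"wx":0,"wy":0,"wz":0,"tx":0.75,"ty":-0.9,"tz":0,"jaw":-1}]' 10
```

```text
time: 0.98
eef_pos: [0.4522, 0.3499, 0.1919]
ee_rot: [-180.0, -0.0, -175.9]
wrist_force: [0.7, 0.6, 0.5]
finger_gap: 0.288
finger_force: 0.0
```

```bash
python3 -m inch '[{"wx":0,"wy":0,"wz":0,"tx":0,"ty":-1,"tz":0,"jaw":-1},{"wx":0,"wy":0,"wz":0,"tx":0,"ty":-1,"tz":0,"jaw":-1},{"wx":0,"wy":0,"wz":0,"tx":0,"ty":-1,"tz":0,"jaw":-1},{"wx":0,"wy":0,"wz":0,"tx":0,"ty":-1,"tz":0,"jaw":-1},{"wx":0,"wy":0,"wz":0,"tx":0,"ty":-1,"tz":0,"jaw":-1},{"wx":0,"wy":0,"wz":0,"tx":0,"ty":-1,"tz":0,"jaw":-1},{"wx":0,"wy":0,"wz":0,"tx":0,"ty":-1,"tz":0,"jaw":-1},{"wx":0,"wy":0,"wz":0,"tx":0,"ty":-1,"tz":0,"jaw":-1},{"wx":0,"wy":0,"wz":0,"tx":0,"ty":-1,"tz":0,"jaw":-1},{"wx":0,"wy":0,"wz":0,"tx":0,"ty":-1,"tz":0,"jaw":-1},{"wx":0,"wy":0,"wz":0,"tx":0,"ty":-1,"tz":0,"jaw":-1},{"wx":0,"wy":0,"wz":0,"tx":0,"ty":-0.5,"tz":0,"jaw":-1}]'
python3 -m inch '[{"wx":0,"wy":0,"wz":0,"tx":0.15,"ty":0,"tz":-0.9,"jaw":-1},{"wx":0,"wy":0,"wz":0,"tx":0,"ty":0,"tz":-0.9,"jaw":-1},{"wx":0,"wy":0,"wz":0,"tx":0,"ty":0,"tz":-0.9,"jaw":-1},{"wx":0,"wy":0,"wz":0,"tx":0,"ty":0,"tz":-0.7,"jaw":-1},{"wx":0,"wy":0,"wz":0,"tx":0,"ty":0,"tz":0,"jaw":-1}]'
python3 - <<'E'
from workcell import robot
import cv2
cv2.imwrite("pics/s1.png",cv2.resize(robot.get_image("scene")[150:330,200:420,::-1],None,fx=3,fy=3))
E
```

```text
time: 2.48
eef_pos: [0.451, -0.111, 0.1921]
ee_rot: [-180.0, -0.0, -176.1]
wrist_force: [0.1, -0.4, 0.1]
finger_gap: 0.007
finger_force: 0.0
time: 3.1
eef_pos: [0.4552, -0.1083, 0.0543]
ee_rot: [180.0, -0.3, -175.9]
wrist_force: [-0.6, 0.3, 1.0]
finger_gap: 0.004
finger_force: 0.0
```

View pics/s1.png

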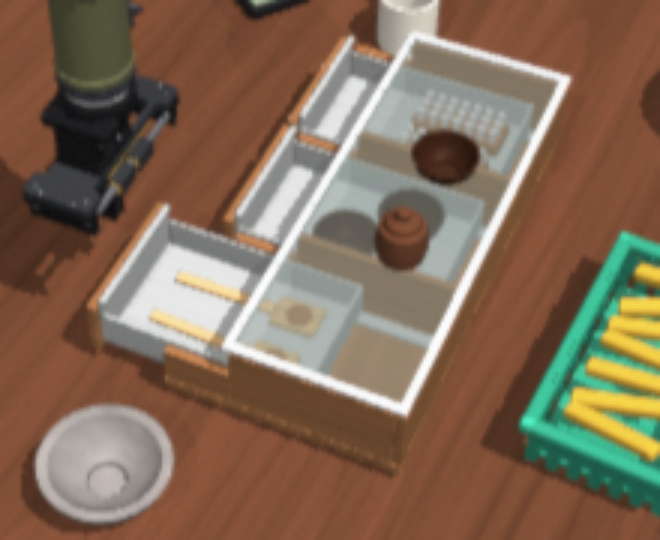

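The picture shows the gripper at (100,150), standing clear in front of the spoon tray's front at (100,300), a little too far towards +y. I shift over and push.

```bash
python3 -m inch '[{"wx":0,"wy":0,"wz":0,"tx":0,"ty":-1,"tz":0,"jaw":-1},{"wx":0,"wy":0,"wz":0,"tx":0.3,"ty":0.02,"tz":0,"jaw":-1},{"wx":0,"wy":0,"wz":0,"tx":0.3,"ty":0.02,"tz":0,"jaw":-1},{"wx":0,"wy":0,"wz":0,"tx":0.3,"ty":0.02,"tz":0,"jaw":-1},{"wx":0,"wy":0,"wz":0,"tx":0.3,"ty":0.02,"tz":0,"jaw":-1},{"wx":0,"wy":0,"wz":0,"tx":0.3,"ty":0.02,"tz":0,"jaw":-1},{"wx":0,"wy":0,"wz":0,"tx":0.3,"ty":0.02,"tz":0,"jaw":-1},{"wx":0,"wy":0,"wz":0,"tx":0.3,"ty":0.02,"tz":0,"jaw":-1}]'
python3 -m inch '[{"wx":0,"wy":0,"wz":0,"tx":0.15,"ty":0.01,"tz":0,"jaw":-1},{"wx":0,"wy":0,"wz":0,"tx":0.1,"ty":0.01,"tz":0,"jaw":-1}]'
```

```text
time: 4.15
eef_pos: [0.5421, -0.1422, 0.056]
ee_rot: [180.0, -0.1, -175.9]
wrist_force: [-3.8, 1.4, 2.2]
finger_gap: 0.003
finger_force: 1.6
time: 4.4
eef_pos: [0.5517, -0.1419, 0.056]
ee_rot: [180.0, -0.0, -175.9]
wrist_force: [-3.0, 1.4, 0.9]
finger_gap: 0.004
finger_force: 1.4
```

```bash
for i in 1 ; do python3 -m inch '[{"wx":0,"wy":0,"wz":0,"tx":0.08,"ty":0.005,"tz":0,"jaw":-1},{"wx":0,"wy":0,"wz":0,"tx":0.05,"ty":0,"tz":0,"jaw":-1}]'; python3 -m inch '[{"wx":0,"wy":0,"wz":0,"tx":0.05,"ty":0,"tz":0,"jaw":-1}]';python3 -m inch '[{"wx":0,"wy":0,"wz":0,"tx":0.05,"ty":0,"tz":0,"jaw":-1}]'; done
```

```text
time: 4.65
eef_pos: [0.5566, -0.1419, 0.0561]
ee_rot: [180.0, -0.0, -175.9]
wrist_force: [-2.5, 1.6, -1.0]
finger_gap: 0.01
finger_force: 1.3
time: 4.78
eef_pos: [0.5586, -0.142, 0.0561]
ee_rot: [180.0, -0.0, -175.9]
wrist_force: [-2.9, 1.2, -1.7]
finger_gap: 0.005
finger_force: 1.3
time: 4.9
eef_pos: [0.5607, -0.142, 0.0562]
ee_rot: [180.0, -0.0, -175.9]
wrist_force: [-2.9, 1.8, -0.5]
finger_gap: 0.003
finger_force: 1.3
```

```bash
python3 -m inch '[{"wx":0,"wy":0,"wz":0,"tx":0.05,"ty":0,"tz":0,"jaw":-1}]'; python3 -m inch '[{"wx":0,"wy":0,"wz":0,"tx":0.05,"ty":0,"tz":0,"jaw":-1}]';python3 -m inch '[{"wx":0,"wy":0,"wz":0,"tx":0.05,"ty":0,"tz":0,"jaw":-1}]'
```

```text
time: 5.03
eef_pos: [0.5628, -0.142, 0.0563]
ee_rot: [180.0, -0.0, -175.9]
wrist_force: [-3.0, 1.9, -1.1]
finger_gap: 0.004
finger_force: 1.3
time: 5.15
eef_pos: [0.5649, -0.1419, 0.0563]
ee_rot: [180.0, 0.0, -175.9]
wrist_force: [-2.7, 1.9, -0.2]
finger_gap: 0.004
finger_force: 1.3
time: 5.28
eef_pos: [0.567, -0.1419, 0.0563]
ee_rot: [180.0, 0.0, -175.9]
wrist_force: [-2.5, 2.2, 0.0]
finger_gap: 0.004
finger_force: 1.3
```

```bash
python3 -m inch '[{"wx":0,"wy":0,"wz":0,"tx":0.05,"ty":0,"tz":0,"jaw":-1}]'; python3 -m inch '[{"wx":0,"wy":0,"wz":0,"tx":0.05,"ty":0,"tz":0,"jaw":-1}]'
python3 - <<'E'
from workcell import robot
import cv2
cv2.imwrite("pics/t2.png",cv2.resize(robot.get_image("top")[105:245,175:370,::-1],None,fx=4,fy=4,interpolation=cv2.INTER_CUBIC))
E
```

```text
time: 5.4
eef_pos: [0.5684, -0.1419, 0.0562]
ee_rot: [180.0, -0.1, -175.9]
wrist_force: [-5.3, 2.3, 2.1]
finger_gap: 0.008
finger_force: 3.0
time: 5.52
eef_pos: [0.5685, -0.1419, 0.0561]
ee_rot: [179.9, -0.3, -175.9]
wrist_force: [-11.3, 2.3, 6.3]
finger_gap: 0.003
finger_force: 5.5
```

View pics/t2.png

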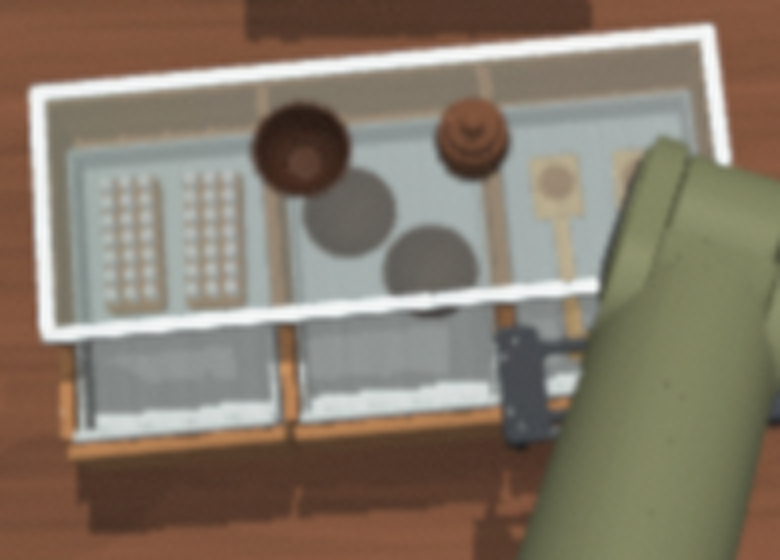

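The spoon tray is home: the force rose to 11 N with no more travel, and its front is level with the others. Next I back off, lift, and go over the gap behind the bowl tray's lip.

```bash
python3 -m inch '[{"wx":0,"wy":0,"wz":0,"tx":-0.5,"ty":-0.03,"tz":0,"jaw":-1},{"wx":0,"wy":0,"wz":0,"tx":-0.2,"ty":0,"tz":0,"jaw":-1},{"wx":0,"wy":0,"wz":0,"tx":0,"ty":0,"tz":0.9,"jaw":-1},{"wx":0,"wy":0,"wz":0,"tx":0,"ty":0,"tz":0.9,"jaw":-1},{"wx":0,"wy":0,"wz":0,"tx":0,"ty":0,"tz":0.7,"jaw":-1},{"wx":0,"wy":0,"wz":0,"tx":0.4,"ty":0.9,"tz":0,"jaw":-1},{"wx":0,"wy":0,"wz":0,"tx":0.4,"ty":0.9,"tz":0,"jaw":-1},{"wx":0,"wy":0,"wz":0,"tx":0.4,"ty":0.9,"tz":0,"jaw":-1},{"wx":0,"wy":0,"wz":0,"tx":0.4,"ty":0.9,"tz":0,"jaw":-1},{"wx":0,"wy":0,"wz":0,"tx":0,"ty":0.4,"tz":0,"jaw":-1},{"wx":0,"wy":0,"wz":0,"tx":0,"ty":0,"tz":0,"jaw":-1}]'
python3 - <<'E'
from workcell import robot
import cv2
c=robot.camera_info("wrist");print({k:v for k,v in c.items()})
print(robot.sense()["eef_pos"],robot.sense()["ee_rot"])
cv2.imwrite("pics/w1.png",robot.get_image("wrist")[:,:,::-1])
E
```

```text
time: 6.95
eef_pos: [0.607, 0.0175, 0.1564]
ee_rot: [-180.0, 0.0, -175.8]
wrist_force: [0.3, -0.6, 0.3]
finger_gap: 0.007
finger_force: 0.0
{'fx': 325.19226210127806, 'fy': 325.19226210127806, 'cx': 283.1473443422092, 'cy': 213.875948421724, 'T_tool_cam': array([[ 2.57360566e-04, -9.66705520e-01, -2.55891329e-01,
         7.01833033e-02],
       [ 9.99999956e-01,  2.86535907e-04, -7.67329174e-05,
         1.31927416e-04],
       [ 1.47500189e-04, -2.55891298e-01,  9.66705551e-01,
        -1.92222846e-01],
       [ 0.00000000e+00,  0.00000000e+00,  0.00000000e+00,
         1.00000000e+00]])}
[0.60695556 0.0175086  0.15637298] [-1.79986080e+02  3.24292301e-02 -1.75790256e+02]
```

View pics/w1.png

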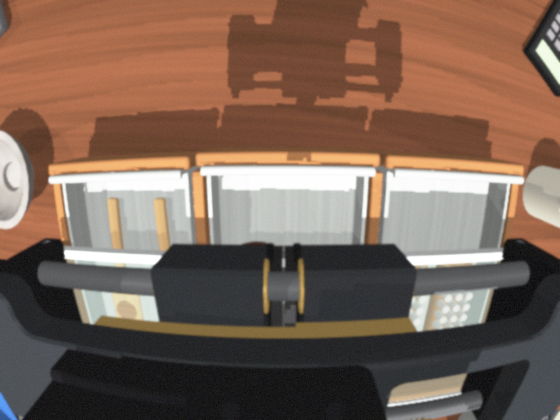

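The wrist view shows the fingers over the bowl tray. The lip's inner edge is at about (288,176), the strip's front edge is at (110,252) on the left and (455,254) on the right, and the three fronts are in line.

```bash
python3 - <<'E'
from h import *
from scipy.spatial.transform import Rotation as Ro
c=robot.camera_info("wrist");T=np.array(c["T_tool_cam"]);p=np.array([.60696,.01751,.15637]);W=Ro.from_euler("xyz",[180,0.03,-175.79],degrees=True).as_matrix()
def wr(u,v,z):
    d=np.array([u-c["cx"],v-c["cy"]]);r=np.hypot(*d);a=r/c["fx"]
    d=W@T[:3,:3]@np.array([*(np.sin(a)*d/r),np.cos(a)]);o=p+W@T[:3,3]
    return (o+d*(z-o[2])/d[2]).round(4)
for n,u,v,z in [("bowl lip in L",212,176,.092),("mid",288,176,.092),("R",362,176,.092),("out mid",288,168,.092),("strip L",110,252,.111),("strip R",455,254,.111),("spoon lip in",125,183,.092),("brush lip in",450,178,.092)]: print(n,wr(u,v,z))
E
```

```text
bowl lip in L [ 0.5774 -0.0422  0.092 ]
mid [0.5734 0.019  0.092 ]
R [0.5683 0.0789 0.092 ]
out mid [0.567  0.0185 0.092 ]
strip L [ 0.6451 -0.1308  0.111 ]
strip R [0.6247 0.1691 0.111 ]
spoon lip in [ 0.5872 -0.1213  0.092 ]
brush lip in [0.5617 0.1602 0.092 ]
```

The lip's inner edge is at x≈0.574 and the strip at about 0.635, so the fingertips are centred in the gap. Lowering, then drawing.

```bash
python3 -m inch '[{"wx":0,"wy":0,"wz":0,"tx":-0.05,"ty":0.05,"tz":-0.7,"jaw":-1},{"wx":0,"wy":0,"wz":0,"tx":0,"ty":0,"tz":-0.7,"jaw":-1},{"wx":0,"wy":0,"wz":0,"tx":0,"ty":0,"tz":-0.6,"jaw":-1},{"wx":0,"wy":0,"wz":0,"tx":0,"ty":0,"tz":-0.4,"jaw":-1},{"wx":0,"wy":0,"wz":0,"tx":0,"ty":0,"tz":0,"jaw":-1}]'
python3 -m inch '[{"wx":0,"wy":0,"wz":0,"tx":-0.2,"ty":-0.01,"tz":0,"jaw":-1},{"wx":0,"wy":0,"wz":0,"tx":-0.2,"ty":-0.01,"tz":0,"jaw":-1},{"wx":0,"wy":0,"wz":0,"tx":-0.2,"ty":-0.01,"tz":0,"jaw":-1},{"wx":0,"wy":0,"wz":0,"tx":-0.2,"ty":-0.01,"tz":0,"jaw":-1}]'
```

```text
time: 7.62
eef_pos: [0.6039, 0.0174, 0.0595]
ee_rot: [-180.0, -0.1, -176.0]
wrist_force: [-1.0, 0.5, 0.4]
finger_gap: 0.007
finger_force: 0.0
time: 8.12
eef_pos: [0.5742, 0.0173, 0.0616]
ee_rot: [180.0, 0.3, -175.9]
wrist_force: [3.9, 0.5, 2.0]
finger_gap: 0.008
finger_force: 1.4
```

```bash
python3 -m inch '[{"wx":0,"wy":0,"wz":0,"tx":-0.2,"ty":-0.014,"tz":0,"jaw":-1},{"wx":0,"wy":0,"wz":0,"tx":-0.2,"ty":-0.014,"tz":0,"jaw":-1},{"wx":0,"wy":0,"wz":0,"tx":-0.2,"ty":-0.014,"tz":0,"jaw":-1},{"wx":0,"wy":0,"wz":0,"tx":-0.2,"ty":-0.014,"tz":0,"jaw":-1},{"wx":0,"wy":0,"wz":0,"tx":-0.2,"ty":-0.014,"tz":0,"jaw":-1},{"wx":0,"wy":0,"wz":0,"tx":-0.2,"ty":-0.014,"tz":0,"jaw":-1},{"wx":0,"wy":0,"wz":0,"tx":-0.2,"ty":-0.014,"tz":0,"jaw":-1},{"wx":0,"wy":0,"wz":0,"tx":-0.2,"ty":-0.014,"tz":0,"jaw":-1},{"wx":0,"wy":0,"wz":0,"tx":-0.2,"ty":-0.014,"tz":0,"jaw":-1},{"wx":0,"wy":0,"wz":0,"tx":-0.2,"ty":-0.014,"tz":0,"jaw":-1},{"wx":0,"wy":0,"wz":0,"tx":-0.2,"ty":-0.014,"tz":0,"jaw":-1}]'
python3 -m inch '[{"wx":0,"wy":0,"wz":0,"tx":-0.1,"ty":-0.007,"tz":0,"jaw":-1},{"wx":0,"wy":0,"wz":0,"tx":-0.1,"ty":-0.007,"tz":0,"jaw":-1},{"wx":0,"wy":0,"wz":0,"tx":-0.1,"ty":-0.007,"tz":0,"jaw":-1}]'
```

```text
time: 9.5
eef_pos: [0.4853, 0.0112, 0.0611]
ee_rot: [180.0, 0.1, -175.9]
wrist_force: [3.4, -0.3, 5.9]
finger_gap: 0.008
finger_force: 3.3
time: 9.88
eef_pos: [0.4733, 0.0103, 0.0611]
ee_rot: [180.0, 0.1, -175.9]
wrist_force: [2.8, 0.2, 6.2]
finger_gap: 0.004
finger_force: 3.3
```

```bash
python3 -m inch '[{"wx":0,"wy":0,"wz":0,"tx":-0.1,"ty":-0.007,"tz":0,"jaw":-1},{"wx":0,"wy":0,"wz":0,"tx":-0.1,"ty":-0.007,"tz":0,"jaw":-1},{"wx":0,"wy":0,"wz":0,"tx":-0.05,"ty":0,"tz":0,"jaw":-1}]'
for i in 1; do python3 -m inch '[{"wx":0,"wy":0,"wz":0,"tx":-0.05,"ty":0,"tz":0,"jaw":-1}]';  python3 -m inch '[{"wx":0,"wy":0,"wz":0,"tx":-0.05,"ty":0,"tz":0,"jaw":-1}]'; python3 -m inch '[{"wx":0,"wy":0,"wz":0,"tx":-0.05,"ty":0,"tz":0,"jaw":-1}]'; done
```

```text
time: 10.25
eef_pos: [0.4632, 0.0097, 0.0611]
ee_rot: [180.0, 0.1, -175.9]
wrist_force: [3.7, -0.2, 6.0]
finger_gap: 0.004
finger_force: 3.4
time: 10.38
eef_pos: [0.4614, 0.0096, 0.0611]
ee_rot: [-180.0, 0.1, -175.9]
wrist_force: [1.9, -0.2, 6.7]
finger_gap: 0.003
finger_force: 3.4
time: 10.5
eef_pos: [0.4594, 0.0094, 0.0611]
ee_rot: [-180.0, 0.1, -175.9]
wrist_force: [3.8, -0.6, 7.1]
finger_gap: 0.007
finger_force: 3.4
time: 10.62
eef_pos: [0.4574, 0.0093, 0.0611]
ee_rot: [-180.0, 0.1, -175.9]
wrist_force: [2.1, -1.0, 6.2]
finger_gap: 0.007
finger_force: 3.4
```

```bash
python3 -m inch '[{"wx":0,"wy":0,"wz":0,"tx":-0.05,"ty":0,"tz":0,"jaw":-1},{"wx":0,"wy":0,"wz":0,"tx":-0.05,"ty":0,"tz":0,"jaw":-1}]';  python3 -m inch '[{"wx":0,"wy":0,"wz":0,"tx":-0.05,"ty":0,"tz":0,"jaw":-1}]'; python3 -m inch '[{"wx":0,"wy":0,"wz":0,"tx":-0.05,"ty":0,"tz":0,"jaw":-1}]'; python3 -m inch '[{"wx":0,"wy":0,"wz":0,"tx":-0.05,"ty":0,"tz":0,"jaw":-1}]'
```

```text
time: 10.88
eef_pos: [0.4534, 0.0091, 0.0611]
ee_rot: [-180.0, 0.1, -175.9]
wrist_force: [1.9, -1.8, 7.5]
finger_gap: 0.002
finger_force: 3.4
time: 11.0
eef_pos: [0.453, 0.0091, 0.0614]
ee_rot: [-180.0, 0.3, -175.9]
wrist_force: [7.0, -1.1, 4.2]
finger_gap: 0.004
finger_force: 3.1
time: 11.12
eef_pos: [0.4516, 0.0095, 0.0618]
ee_rot: [-180.0, 0.4, -175.9]
wrist_force: [6.3, -1.3, 6.6]
finger_gap: 0.002
finger_force: 3.3
time: 11.25
eef_pos: [0.4493, 0.0097, 0.0618]
ee_rot: [180.0, 0.3, -175.9]
wrist_force: [5.8, -0.6, 7.5]
finger_gap: 0.009
finger_force: 3.5
```

```bash
python3 -m inch '[{"wx":0,"wy":0,"wz":0,"tx":-0.05,"ty":0,"tz":0,"jaw":-1}]';  python3 -m inch '[{"wx":0,"wy":0,"wz":0,"tx":-0.05,"ty":0,"tz":0,"jaw":-1}]'; python3 -m inch '[{"wx":0,"wy":0,"wz":0,"tx":-0.05,"ty":0,"tz":0,"jaw":-1}]'
```

```text
time: 11.38
eef_pos: [0.4473, 0.0098, 0.0618]
ee_rot: [180.0, 0.3, -175.9]
wrist_force: [5.6, 0.6, 7.0]
finger_gap: 0.008
finger_force: 3.4
time: 11.5
eef_pos: [0.4453, 0.0099, 0.0618]
ee_rot: [180.0, 0.3, -175.9]
wrist_force: [4.8, -0.2, 6.9]
finger_gap: 0.001
finger_force: 3.4
time: 11.62
eef_pos: [0.4432, 0.0099, 0.0618]
ee_rot: [180.0, 0.3, -175.9]
wrist_force: [4.6, 0.5, 7.3]
finger_gap: 0.005
finger_force: 3.4
```

The drag rose but it still moves, so I check before pulling further.

```bash
python3 - <<'E'
from workcell import robot
import cv2,numpy as np
a=cv2.resize(robot.get_image("scene")[150:330,200:390,::-1],None,fx=3,fy=3)[:,:]
b=cv2.resize(robot.get_image("top")[105:285,185:370,::-1],None,fx=3,fy=3)
cv2.imwrite("pics/c3.png",cv2.resize(np.hstack([a[:540,:570],b]),None,fx=.7,fy=.7,interpolation=cv2.INTER_AREA))
E
```

```text
(no output)
```

View pics/c3.png

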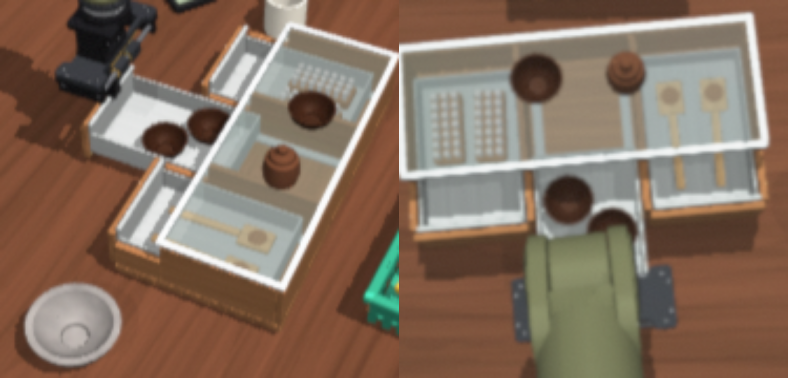

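The bowl tray is well out with its front left corner at (100,90) in the left half, both bowls lie in it, and the spoon and brush trays are shut. I keep drawing until the stop shows.

```bash
python3 -m inch '[{"wx":0,"wy":0,"wz":0,"tx":-0.05,"ty":0,"tz":0,"jaw":-1}]';  python3 -m inch '[{"wx":0,"wy":0,"wz":0,"tx":-0.05,"ty":0,"tz":0,"jaw":-1}]'; python3 -m inch '[{"wx":0,"wy":0,"wz":0,"tx":-0.05,"ty":0,"tz":0,"jaw":-1}]'; python3 -c "from workcell import robot;s=robot.sense();print(s['q'],s['wrist_force'],s['torque'])"
```

```text
time: 11.85
eef_pos: [0.4413, 0.01, 0.0618]
ee_rot: [180.0, 0.3, -175.9]
wrist_force: [5.2, 0.7, 6.3]
finger_gap: 0.004
finger_force: 3.4
time: 11.98
eef_pos: [0.4392, 0.01, 0.0618]
ee_rot: [180.0, 0.3, -175.9]
wrist_force: [4.6, -0.6, 6.9]
finger_gap: 0.004
finger_force: 3.4
time: 12.1
eef_pos: [0.4372, 0.01, 0.0618]
ee_rot: [180.0, 0.3, -175.9]
wrist_force: [5.4, 0.2, 6.8]
finger_gap: 0.003
finger_force: 3.4
[-30.8758609   -2.35794693  25.82724081 122.04942747   1.1665441
  59.75884963  88.47210823] [5.35777847 0.20106534 6.75405647] [ 0.09170796 -1.20877117  0.00788507]
```

```bash
python3 - <<'E'
from workcell import robot
import cv2
im=robot.get_image("scene"); cv2.imwrite("pics/s4.png",cv2.resize(im[150:270,220:340,::-1],None,fx=5,fy=5,interpolation=cv2.INTER_CUBIC))
E
```

```text
(no output)
```

View pics/s4.png

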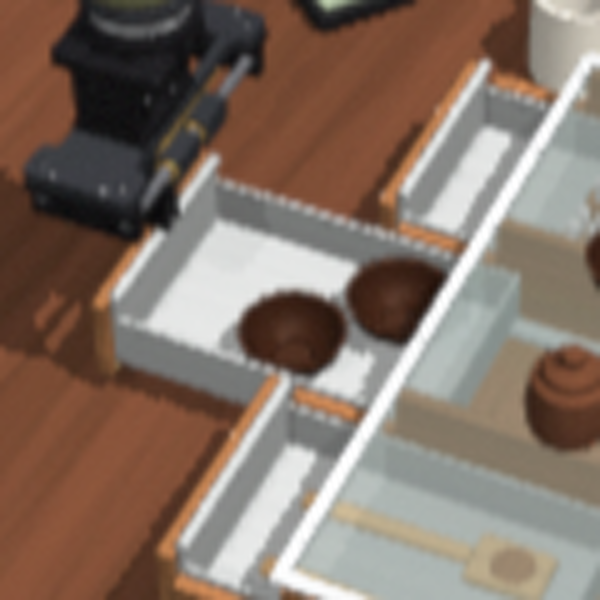

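```bash
python3 - <<'E'
from h import *
c=robot.camera_info("scene");R=np.array(c["R"]);t=np.array(c["t"])
def pr(X):
    k=R@np.array(X)+t;return (((np.array([c["fx"]*k[0]/k[2]+c["cx"],c["fy"]*k[1]/k[2]+c["cy"]])-[220,150])+.5)*5-.5).round(0)
print("tcp",pr([.4372,.010,.0618]),"60mm up",pr([.437,.01,.122]), "cam",-R.T@t)
def inv(u,v,z): return ray("scene",((u+.5)/5-.5+220,(v+.5)/5-.5+150),z).round(4)
print("bowl lip -y end",inv(120,300,.092),"+y end",inv(215,165,.092),"fascia -y outer",inv(97,305,.085))
print("spoon lip -y",inv(180,555,.092),"+y",inv(283,383,.092),"brush lip -y",inv(408,190,.092),"+y",inv(487,68,.092))
th=np.radians(3.9);ex=np.array([np.cos(th),np.sin(th)])
a=(inv(120,300,.092)+inv(215,165,.092))[:2]/2@ex;b=(inv(180,555,.092)+inv(283,383,.092))[:2]/2@ex;d=(inv(408,190,.092)+inv(487,68,.092))[:2]/2@ex
print("extension vs spoon",b-a,"vs brush",d-a)
E
```

```text
tcp [161. 245.] 60mm up [156. 179.] cam [ 1.14036119 -1.00373692  1.30336469]
bowl lip -y end [ 0.4567 -0.0684  0.092 ] +y end [0.4468 0.0655 0.092 ] fascia -y outer [ 0.4423 -0.0736  0.085 ]
spoon lip -y [ 0.5947 -0.2237  0.092 ] +y [ 0.5814 -0.0803  0.092 ] brush lip -y [0.5698 0.1048 0.092 ] +y [0.5616 0.2358 0.092 ]
extension vs spoon 0.12574466519563993 vs brush 0.12536774974507364
```

```bash
python3 - <<'E'
from workcell import robot
import cv2
im=robot.get_image("wrist"); cv2.imwrite("pics/w2.png",cv2.resize(im[120:360,130:430,::-1],None,fx=2.6,fy=2.5,interpolation=cv2.INTER_CUBIC))
E
```

```text
(no output)
```

View pics/w2.png

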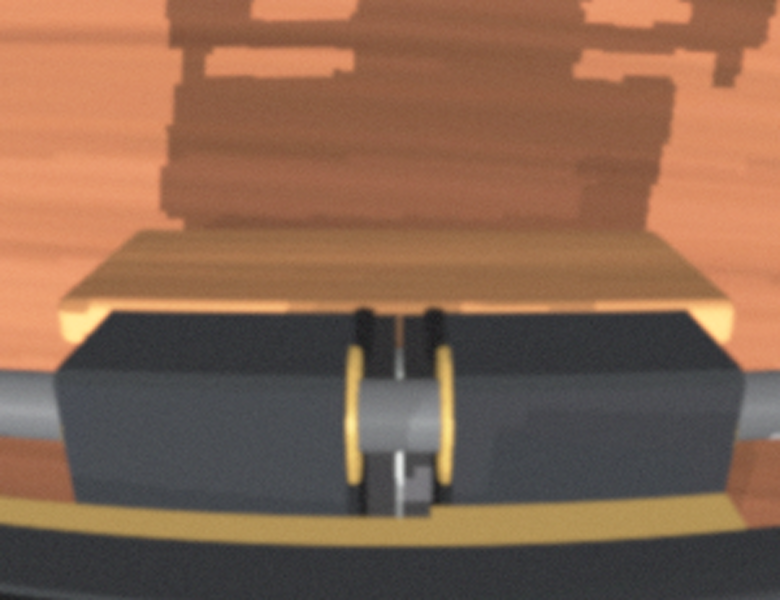

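```bash
python3 - <<'E'
from h import *
from scipy.spatial.transform import Rotation as Ro
s=robot.sense();c=robot.camera_info("wrist");T=np.array(c["T_tool_cam"]);p=s["eef_pos"];W=Ro.from_euler("xyz",s["ee_rot"],degrees=True).as_matrix()
print(p,s["time"],s["wrist_force"])
def wr(a,b,z):
    u,v=a/2.6+130,b/2.5+120
    d=np.array([u-c["cx"],v-c["cy"]]);r=np.hypot(*d);k=r/c["fx"]
    d=W@T[:3,:3]@np.array([*(np.sin(k)*d/r),np.cos(k)]);o=p+W@T[:3,3]
    return (o+d*(z-o[2])/d[2]).round(4)
for q in [(62,300),(398,300),(732,300)]: print("fascia top outer",wr(*q,.085))
for q in [(145,230),(398,230),(655,230)]: print("fascia bottom outer",wr(*q,.018))
def pj(X):
    k=T[:3,:3].T@(W.T@(np.array(X)-p)-T[:3,3]);a=np.arctan2(np.hypot(k[0],k[1]),k[2]);e=k[:2]/np.hypot(*k[:2])*a*c["fx"]+[c["cx"],c["cy"]]
    return ((e-[130,120])*[2.6,2.5]).round()
print("tip",pj(p),"50 up",pj(p+[0,0,.05]), "h=-9 tip",pj(p-[.0095,0,0]))
E
```

```text
[0.43694441 0.00996329 0.06177228] 12.2 [ 4.69543956 -0.39936267  7.31372751]
fascia top outer [ 0.4325 -0.0657  0.085 ]
fascia top outer [0.4263 0.0093 0.085 ]
fascia top outer [0.4217 0.0839 0.085 ]
fascia bottom outer [ 0.4334 -0.0656  0.018 ]
fascia bottom outer [0.428  0.0094 0.018 ]
fascia bottom outer [0.4225 0.0856 0.018 ]
tip [398. 309.] 50 up [398. 398.] h=-9 tip [401. 273.]
```

```bash
cat > track.py <<'E'
from h import *
import cv2,sys
# bowl-tray -y lip corner shift relative to pics/s4 by template match
ref=cv2.resize(cv2.imread("pics/s4.png"),(120,120),interpolation=cv2.INTER_AREA)[48:78,12:40]
im=robot.get_image("scene")[150:270,220:340,::-1]
def m(i):
    r=cv2.matchTemplate(cv2.resize(i,None,fx=5,fy=5,interpolation=cv2.INTER_CUBIC),cv2.resize(ref,None,fx=5,fy=5,interpolation=cv2.INTER_CUBIC),cv2.TM_CCOEFF_NORMED);_,v,_,l=cv2.minMaxLoc(r)
    return np.array(l)/5+[220,150],v
l,v=m(np.ascontiguousarray(im)); a=ray("scene",(232,198),.09);b=ray("scene",l,.09)
print("corner moved (m)",(b-a)[:2].round(4),"score",round(v,3),robot.sense()["eef_pos"].round(4))
E
python3 track.py
python3 -m inch '[{"wx":0,"wy":0,"wz":0,"tx":0.05,"ty":0,"tz":0,"jaw":-1},{"wx":0,"wy":0,"wz":0,"tx":0.05,"ty":0,"tz":0,"jaw":-1}]'; python3 track.py
python3 -m inch '[{"wx":0,"wy":0,"wz":0,"tx":0.1,"ty":0,"tz":0,"jaw":-1},{"wx":0,"wy":0,"wz":0,"tx":0.05,"ty":0,"tz":0,"jaw":-1}]'; python3 track.py
```

```text
corner moved (m) [0. 0.] score 1.0 [0.4369 0.01   0.0618]
time: 12.5
eef_pos: [0.4384, 0.0101, 0.0616]
ee_rot: [179.9, -0.0, -175.9]
wrist_force: [-2.9, 1.3, 14.0]
finger_gap: 0.001
finger_force: 7.3
corner moved (m) [ 0.0016 -0.0002] score 0.998 [0.4387 0.0101 0.0616]
time: 12.8
eef_pos: [0.4445, 0.0105, 0.0616]
ee_rot: [179.9, -0.0, -175.9]
wrist_force: [-4.2, 0.9, 13.8]
finger_gap: 0.006
finger_force: 7.3
corner moved (m) [0.0076 0.    ] score 0.997 [0.4447 0.0105 0.0616]
```

The finger bases are resting on the lip (upward force 14 N) and drag the tray both ways. I raise the tool about 10 mm, then draw again.

```bash
python3 -m inch '[{"wx":0,"wy":0,"wz":0,"tx":0,"ty":0,"tz":0.13,"jaw":-1},{"wx":0,"wy":0,"wz":0,"tx":0,"ty":0,"tz":0.13,"jaw":-1},{"wx":0,"wy":0,"wz":0,"tx":0,"ty":0,"tz":0,"jaw":-1}]'; python3 track.py
python3 -m inch '[{"wx":0,"wy":0,"wz":0,"tx":-0.05,"ty":0,"tz":0,"jaw":-1},{"wx":0,"wy":0,"wz":0,"tx":-0.05,"ty":0,"tz":0,"jaw":-1}]'; python3 track.py
```

```text
time: 13.22
eef_pos: [0.4442, 0.0096, 0.0705]
ee_rot: [180.0, -0.0, -175.9]
wrist_force: [-0.6, 0.5, 0.1]
finger_gap: 0.009
finger_force: 0.0
corner moved (m) [0.0077 0.0011] score 0.995 [0.4442 0.0096 0.0704]
time: 13.52
eef_pos: [0.4403, 0.0096, 0.0704]
ee_rot: [-180.0, -0.0, -175.9]
wrist_force: [0.2, 0.0, -0.3]
finger_gap: 0.008
finger_force: 0.0
corner moved (m) [0.0077 0.0011] score 0.993 [0.4401 0.0096 0.0704]
```

```bash
python3 -m inch '[{"wx":0,"wy":0,"wz":0,"tx":0,"ty":0,"tz":0.5,"jaw":-1},{"wx":0,"wy":0,"wz":0,"tx":0,"ty":0,"tz":0.7,"jaw":-1},{"wx":0,"wy":0,"wz":0,"tx":0.55,"ty":0.05,"tz":0.2,"jaw":-1},{"wx":0,"wy":0,"wz":0,"tx":0.55,"ty":0.05,"tz":0,"jaw":-1},{"wx":0,"wy":0,"wz":0,"tx":0,"ty":0,"tz":0,"jaw":-1}]'; python3 track.py
python3 - <<'E'
from workcell import robot
import cv2
s=robot.sense();print(s["eef_pos"],s["ee_rot"],s["time"])
im=robot.get_image("wrist"); cv2.imwrite("pics/w3.png",cv2.resize(im[120:360,130:430,::-1],None,fx=2.6,fy=2.5,interpolation=cv2.INTER_CUBIC))
E
```

```text
time: 14.2
eef_pos: [0.4855, 0.0137, 0.1266]
ee_rot: [-180.0, -0.0, -175.9]
wrist_force: [-0.2, 0.4, -0.4]
finger_gap: 0.005
finger_force: 0.0
corner moved (m) [0.0082 0.0003] score 0.994 [0.4844 0.0135 0.1263]
[0.48442736 0.0135305  0.12629102] [-1.79968682e+02 -7.50897774e-02 -1.75906576e+02] 14.25
```

View pics/w3.png

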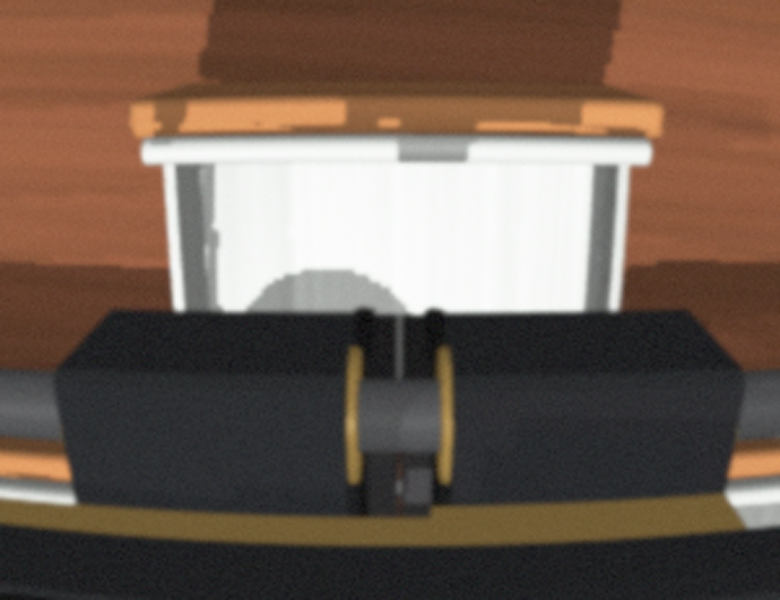

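The last picture shows the tray's lip as a white band, its inner edge at rows 160–163 and columns 142–652. The fascia is beyond it, and the fingers hang over the tray.

```bash
python3 - <<'E'
from h import *
from scipy.spatial.transform import Rotation as Ro
c=robot.camera_info("wrist");T=np.array(c["T_tool_cam"]);p=np.array([.48443,.01353,.12629]);W=Ro.from_euler("xyz",[-179.97,-.075,-175.907],degrees=True).as_matrix()
def wr(a,b,z):
    u,v=a/2.6+130,b/2.5+120
    d=np.array([u-c["cx"],v-c["cy"]]);r=np.hypot(*d);k=r/c["fx"]
    d=W@T[:3,:3]@np.array([*(np.sin(k)*d/r),np.cos(k)]);o=p+W@T[:3,3]
    return (o+d*(z-o[2])/d[2]).round(4)
for n,u,v,z in [("lip in L",145,162,.092),("mid",398,162,.092),("R",650,162,.092),("lip out",398,139,.092),("fasc top out",398,101,.085),("brush strip ref lip in",40,500,.092)]: print(n,wr(u,v,z))
E
```

```text
lip in L [ 0.4575 -0.0593  0.092 ]
mid [0.453  0.0113 0.092 ]
R [0.4473 0.0815 0.092 ]
lip out [0.4465 0.0109 0.092 ]
fasc top out [0.4364 0.0101 0.085 ]
brush strip ref lip in [ 0.5795 -0.1014  0.092 ]
```

```bash
python3 -m inch '[{"wx":0,"wy":0,"wz":0,"tx":0,"ty":0,"tz":-0.6,"jaw":-1},{"wx":0,"wy":0,"wz":0,"tx":0,"ty":0,"tz":-0.6,"jaw":-1},{"wx":0,"wy":0,"wz":0,"tx":0,"ty":0,"tz":-0.4,"jaw":-1},{"wx":0,"wy":0,"wz":0,"tx":0,"ty":0,"tz":0,"jaw":-1}]'
python3 -m inch '[{"wx":0,"wy":0,"wz":0,"tx":-0.15,"ty":0,"tz":0,"jaw":-1},{"wx":0,"wy":0,"wz":0,"tx":-0.15,"ty":0,"tz":0,"jaw":-1},{"wx":0,"wy":0,"wz":0,"tx":-0.1,"ty":0,"tz":0,"jaw":-1}]'; python3 track.py
python3 -m inch '[{"wx":0,"wy":0,"wz":0,"tx":-0.1,"ty":0,"tz":0,"jaw":-1}]'; python3 track.py
python3 -m inch '[{"wx":0,"wy":0,"wz":0,"tx":-0.1,"ty":0,"tz":0,"jaw":-1}]'; python3 track.py
```

```text
time: 14.8
eef_pos: [0.4833, 0.0135, 0.0616]
ee_rot: [-180.0, -0.2, -175.9]
wrist_force: [-0.0, 0.2, 0.2]
finger_gap: 0.006
finger_force: 0.0
time: 15.18
eef_pos: [0.4687, 0.0138, 0.0632]
ee_rot: [180.0, 0.1, -175.9]
wrist_force: [-0.4, 0.3, 0.5]
finger_gap: 0.004
finger_force: 0.0
corner moved (m) [ 0.0081 -0.0018] score 0.931 [0.4682 0.0138 0.0631]
time: 15.35
eef_pos: [0.4649, 0.0138, 0.063]
ee_rot: [180.0, 0.0, -175.9]
wrist_force: [-0.4, -0.8, -0.0]
finger_gap: 0.008
finger_force: 0.0
corner moved (m) [ 0.0092 -0.0012] score 0.952 [0.4642 0.0137 0.0628]
time: 15.52
eef_pos: [0.4608, 0.0137, 0.0628]
ee_rot: [180.0, 0.0, -175.9]
wrist_force: [-0.9, -0.7, -0.1]
finger_gap: 0.008
finger_force: 0.0
corner moved (m) [ 0.0086 -0.0015] score 0.968 [0.4601 0.0137 0.0626]
```

```bash
python3 -m inch '[{"wx":0,"wy":0,"wz":0,"tx":-0.1,"ty":0,"tz":0,"jaw":-1}]'; python3 track.py
python3 -m inch '[{"wx":0,"wy":0,"wz":0,"tx":-0.1,"ty":0,"tz":0,"jaw":-1}]'; python3 track.py
python3 -m inch '[{"wx":0,"wy":0,"wz":0,"tx":-0.1,"ty":0,"tz":0,"jaw":-1}]'; python3 track.py
```

```text
time: 15.7
eef_pos: [0.4568, 0.0137, 0.0627]
ee_rot: [-180.0, 0.0, -175.9]
wrist_force: [-1.4, 0.3, 0.2]
finger_gap: 0.005
finger_force: 0.0
corner moved (m) [ 0.0087 -0.0004] score 0.979 [0.4561 0.0136 0.0626]
time: 15.88
eef_pos: [0.4527, 0.0137, 0.0627]
ee_rot: [-180.0, 0.0, -175.9]
wrist_force: [1.0, -0.2, 0.5]
finger_gap: 0.007
finger_force: 0.0
corner moved (m) [0.0082 0.0003] score 0.99 [0.4521 0.0136 0.0626]
time: 16.05
eef_pos: [0.4487, 0.0137, 0.0627]
ee_rot: [-180.0, 0.0, -175.9]
wrist_force: [0.8, -0.1, 0.3]
finger_gap: 0.005
finger_force: 0.0
corner moved (m) [0.0082 0.0003] score 0.996 [0.4481 0.0137 0.0626]
```

No contact at x=0.448 although the lip is at 0.453, so the real tips sit about 30 mm higher than read and only grazed the lip's top. I go back behind the lip and hook deeper, watching the force.

```bash
python3 -m inch '[{"wx":0,"wy":0,"wz":0,"tx":0,"ty":0,"tz":0.3,"jaw":-1},{"wx":0,"wy":0,"wz":0,"tx":0.4,"ty":0,"tz":0,"jaw":-1},{"wx":0,"wy":0,"wz":0,"tx":0.35,"ty":0,"tz":0,"jaw":-1},{"wx":0,"wy":0,"wz":0,"tx":0,"ty":0,"tz":0,"jaw":-1},{"wx":0,"wy":0,"wz":0,"tx":0,"ty":0,"tz":-0.4,"jaw":-1},{"wx":0,"wy":0,"wz":0,"tx":0,"ty":0,"tz":-0.2,"jaw":-1},{"wx":0,"wy":0,"wz":0,"tx":0,"ty":0,"tz":0,"jaw":-1}]'
python3 -m inch '[{"wx":0,"wy":0,"wz":0,"tx":0,"ty":0,"tz":-0.15,"jaw":-1},{"wx":0,"wy":0,"wz":0,"tx":0,"ty":0,"tz":-0.1,"jaw":-1},{"wx":0,"wy":0,"wz":0,"tx":0,"ty":0,"tz":0,"jaw":-1}]';python3 track.py
python3 - <<'E'
from workcell import robot
import cv2,numpy as np
im=robot.get_image("scene")[150:270,220:340].astype(int)
m=(im.max(2)<55); print("dark lowest rows by column (5x crop coords):")
for x in range(26,50,1):
    y=np.where(m[:55,x])[0]; print(x*5,y.max()*5 if len(y) else None,end="; ")
E
```

```text
time: 16.98
eef_pos: [0.4774, 0.0135, 0.0494]
ee_rot: [-180.0, -0.2, -175.9]
wrist_force: [-0.8, -0.8, 0.6]
finger_gap: 0.007
finger_force: 0.0
time: 17.35
eef_pos: [0.4785, 0.0136, 0.0404]
ee_rot: [-180.0, -0.0, -175.9]
wrist_force: [-0.5, -0.3, -0.7]
finger_gap: 0.008
finger_force: 0.0
corner moved (m) [0.1147 0.179 ] score 0.757 [0.4787 0.0137 0.0406]
dark lowest rows by column (5x crop coords):
130 260; 135 260; 140 265; 145 265; 150 265; 155 270; 160 270; 165 270; 170 270; 175 270; 180 270; 185 270; 190 270; 195 270; 200 270; 205 260; 210 260; 215 260; 220 260; 225 260; 230 250; 235 165; 240 155; 245 210;
```

```bash
python3 -m inch '[{"wx":0,"wy":0,"wz":0,"tx":-0.2,"ty":0,"tz":0,"jaw":-1},{"wx":0,"wy":0,"wz":0,"tx":-0.15,"ty":0,"tz":0,"jaw":-1}]';python3 track.py
python3 -m inch '[{"wx":0,"wy":0,"wz":0,"tx":-0.1,"ty":0,"tz":0,"jaw":-1}]'; python3 track.py
python3 -m inch '[{"wx":0,"wy":0,"wz":0,"tx":-0.1,"ty":0,"tz":0,"jaw":-1}]'; python3 track.py
```

```text
time: 17.7
eef_pos: [0.4644, 0.0137, 0.0408]
ee_rot: [180.0, 0.0, -175.9]
wrist_force: [4.2, -0.7, -1.6]
finger_gap: 0.008
finger_force: 2.0
corner moved (m) [ 0.0095 -0.0041] score 0.818 [0.4639 0.0136 0.0407]
time: 17.88
eef_pos: [0.4616, 0.0136, 0.041]
ee_rot: [-180.0, 0.1, -175.9]
wrist_force: [3.5, -0.8, -2.5]
finger_gap: 0.006
finger_force: 1.4
corner moved (m) [ 0.0063 -0.0038] score 0.825 [0.4609 0.0136 0.0409]
time: 18.05
eef_pos: [0.4576, 0.0134, 0.041]
ee_rot: [-180.0, 0.1, -175.9]
wrist_force: [2.1, -1.9, -1.3]
finger_gap: 0.008
finger_force: 1.4
corner moved (m) [ 0.0019 -0.0041] score 0.827 [0.4571 0.0134 0.041 ]
```

Now it hooks properly: contact came at x≈0.464 and the tray follows. I continue gently to the stop.

```bash
python3 -m inch '[{"wx":0,"wy":0,"wz":0,"tx":-0.05,"ty":0,"tz":0,"jaw":-1},{"wx":0,"wy":0,"wz":0,"tx":-0.05,"ty":0,"tz":0,"jaw":-1}]'
python3 -m inch '[{"wx":0,"wy":0,"wz":0,"tx":-0.05,"ty":0,"tz":0,"jaw":-1}]'
python3 -m inch '[{"wx":0,"wy":0,"wz":0,"tx":-0.05,"ty":0,"tz":0,"jaw":-1}]';python3 track.py
```

```text
time: 18.35
eef_pos: [0.4571, 0.0133, 0.0414]
ee_rot: [-179.9, 0.5, -175.9]
wrist_force: [14.5, -1.3, -11.1]
finger_gap: 0.004
finger_force: 7.2
time: 18.48
eef_pos: [0.4571, 0.0134, 0.0417]
ee_rot: [-179.9, 0.8, -175.9]
wrist_force: [19.8, -1.2, -14.7]
finger_gap: 0.001
finger_force: 9.6
time: 18.6
eef_pos: [0.4572, 0.0135, 0.0421]
ee_rot: [-179.9, 1.0, -175.9]
wrist_force: [23.5, -1.4, -17.5]
finger_gap: 0.006
finger_force: 11.7
corner moved (m) [ 0.0013 -0.0044] score 0.841 [0.4573 0.0136 0.0422]
```

The stop is firm at 23 N with no more motion. Releasing and lifting clear.

```bash
python3 -m inch '[{"wx":0,"wy":0,"wz":0,"tx":0.25,"ty":0,"tz":0,"jaw":-1},{"wx":0,"wy":0,"wz":0,"tx":0.2,"ty":0,"tz":0,"jaw":-1},{"wx":0,"wy":0,"wz":0,"tx":0.1,"ty":0,"tz":0,"jaw":-1},{"wx":0,"wy":0,"wz":0,"tx":0,"ty":0,"tz":0,"jaw":-1}]'
python3 -m inch '[{"wx":0,"wy":0,"wz":0,"tx":0,"ty":0,"tz":0.5,"jaw":-1},{"wx":0,"wy":0,"wz":0,"tx":0,"ty":0,"tz":1,"jaw":-1},{"wx":0,"wy":0,"wz":0,"tx":0,"ty":0,"tz":1,"jaw":-1},{"wx":0,"wy":0,"wz":0,"tx":0,"ty":0,"tz":1,"jaw":-1},{"wx":0,"wy":0,"wz":0,"tx":0,"ty":1,"tz":0,"jaw":-1},{"wx":0,"wy":0,"wz":0,"tx":0,"ty":1,"tz":0,"jaw":-1},{"wx":0,"wy":0,"wz":0,"tx":0,"ty":1,"tz":0,"jaw":-1},{"wx":0,"wy":0,"wz":0,"tx":0,"ty":1,"tz":0,"jaw":-1},{"wx":0,"wy":0,"wz":0,"tx":0,"ty":1,"tz":0,"jaw":-1},{"wx":0,"wy":0,"wz":0,"tx":0,"ty":1,"tz":0,"jaw":-1},{"wx":0,"wy":0,"wz":0,"tx":0,"ty":1,"tz":0,"jaw":-1},{"wx":0,"wy":0,"wz":0,"tx":0,"ty":0,"tz":0,"jaw":-1}]'
python3 track.py
python3 - <<'E'
from h import *
import cv2
im=robot.get_image("top");cv2.imwrite("pics/t5.png",im[:,:,::-1])
hsv=cv2.cvtColor(im,cv2.COLOR_RGB2HSV)
th=np.radians(3.9);ex=np.array([np.cos(th),np.sin(th)]);ey=np.array([-ex[1],ex[0]])
# bright/low-saturation lip: for each column find its lowest (outermost) edge by subpixel step of saturation
S=hsv[:,:,1].astype(float)
for n,u0,u1,v0,v1 in [("spoon",310,352,190,218),("brush",200,240,200,222),("bowl",255,300,225,275)]:
    xs=[]
    for u in range(u0,u1):
        col=S[v0:v1,u]; g=np.diff(col); k=int(np.argmax(g)); 
        xs.append((ray("top",(u,v0+k+.5),.09)[:2])@ex)
    print(n,"lip outer edge x'",np.median(xs).round(4),np.std(xs).round(4))
E
```

```text
time: 19.15
eef_pos: [0.4704, 0.0137, 0.0404]
ee_rot: [-180.0, -0.1, -175.9]
wrist_force: [0.0, -0.8, 0.0]
finger_gap: 0.009
finger_force: 0.0
time: 20.65
eef_pos: [0.4688, 0.2973, 0.1799]
ee_rot: [180.0, -0.1, -175.6]
wrist_force: [0.3, -1.0, 0.8]
finger_gap: 0.006
finger_force: 0.0
corner moved (m) [0. 0.] score 0.979 [0.4697 0.2946 0.18  ]
spoon lip outer edge x' 0.568 0.0009
brush lip outer edge x' 0.5657 0.0009
bowl lip outer edge x' 0.4383 0.0008
```

```bash
python3 - <<'E'
from h import *
import cv2
th=np.radians(3.9);ex=np.array([np.cos(th),np.sin(th)])
for f,L in [("top0",[("brush",200,240,200,222),("bowl",255,300,196,222)]),("t5",[("brush",200,240,200,222),("bowl",255,300,225,275),("spoon",310,352,190,218)])]:
    S=cv2.cvtColor(cv2.imread(f"pics/{f}.png"),cv2.COLOR_BGR2HSV)[:,:,1].astype(float)
    for n,u0,u1,v0,v1 in L:
        P=[]
        for u in range(u0,u1):
            k=int(np.argmax(np.diff(S[v0:v1,u]))); P.append(ray("top",(u,v0+k+.5),.09)[:2])
        P=np.array(P);print(f,n,np.median(P@ex).round(4),"slope deg",np.degrees(np.arctan(np.polyfit(P[:,1],P[:,0],1)[0])).round(2))
a=cv2.imread("pics/top0.png").astype(int);b=cv2.imread("pics/t5.png").astype(int)
d=(np.abs(a-b).max(2)>40).astype(np.uint8)
n,_,st,_=cv2.connectedComponentsWithStats(d)
print([s.tolist() for s in st[1:] if s[4]>25])
E
```

```text
top0 brush 0.5657 slope deg -3.95
top0 bowl 0.5651 slope deg -3.89
t5 brush 0.5657 slope deg -3.95
t5 bowl 0.4383 slope deg -3.78
t5 spoon 0.568 slope deg -3.99
[[304, 133, 37, 22, 443], [263, 140, 27, 23, 366], [250, 148, 23, 30, 472], [271, 162, 24, 17, 303], [84, 177, 106, 100, 3257], [46, 181, 138, 239, 9582], [249, 188, 107, 72, 3580], [305, 194, 57, 40, 1644], [33, 206, 29, 53, 539], [47, 219, 9, 15, 46], [255, 258, 50, 12, 368], [144, 298, 11, 8, 42], [154, 303, 58, 117, 1713], [0, 329, 47, 53, 1464], [30, 371, 68, 46, 1591]]
```

```bash
python3 -c "
from workcell import robot
print(robot.sense()['time'],robot.sense()['wrist_force'].round(1)); print(robot.sign_off())"
```

```text
20.75 [-0.9 -1.  -0.4]
the job is handed in; nothing more can be done
None
```

Handed in at 20.75 s: spoon tray pushed home first, then bowl tray drawn to its stop with both bowls in it; partway the fingertips slid onto the lip's top, let the tray back about 8 mm and were re-hooked deeper; brush tray still shut, no sign other items moved.

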